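# Shut and bolt the belt cover of a bench lathe

## Robot

A 6-joint arm with a two-finger parallel gripper is mounted at the origin on the work surface. World frame = base frame: x ahead of the robot, y to its left, z up, the work surface at z = 0. Lengths are in m, angles in rad, forces in N, time in s.
With the tool pointing down it reaches from about 0.4 to 0.825 m from the base axis. Payload 7 kg.
Tool frame: the origin (TCP) lies on the centre line of the jaws, within the pads' length; the fingertips stand 22 mm ahead of it and the grasp point (between the pads) lies 3 mm ahead of it; z points along the fingers, y is the line along which they close (so a half turn about z gives the same grasp; the last joint's range is limited). The gripper opens to 88 mm and grips with 3 to 60 N. Pads are 19 mm wide; open, the fingers measure 130 mm over their backs; the gripper's body (78 mm by 193 mm) begins 47 mm behind the grasp point.
Start: joints at [0.288, 0.359, 0.012, 0, -1.224, -0.288], TCP at [0.675, -0, 0.249] pointing down, gripper open.
Joint ranges: [-3.07, 3.07], [-1.43, 2.12], [-1.02, 1.25], [-3.03, 1.67], [-3.05, -0], [-3.03, 3.03]. Speed limits (rad/s): [2.39, 2.39, 3.01, 3.14, 3.14, 3.14].

## Interface

Orientations are given as [roll, pitch, yaw] about the fixed x, y, z axes, in that order (R = Rz(yaw) Ry(pitch) Rx(roll)).
In Python, from station import arm gives the robot as it stands.
- The arm moves only by the tool arm_command, never from a script. Its argument "series" is one flat list of numbers, 7 for each row, row after row: the turn, a rotation vector about the tool's x, y, z each as a share of 90 degrees, from -1 to 1, then the shift along the tool's x, y, z each as a share of 0.1 m, from -1 to 1, then the opening, from 0 (shut) to 1 (fully open). A call has 1 to 8 rows; each row is the pose to reach, as a shift and turn from the pose commanded when the call began, along the tool's axes at that moment; what a row does not reach only later rows make up. A row lasts 1/8 s, in which the tool goes at most 62.5 mm and 10.7 degrees, less where a joint would pass 70% of its speed; a pose out of reach is approached as far as the arm can. A call with a number of a shift or a turn outside -1 to 1 is refused whole. A call with a gripper value outside its range is refused whole. The fingers move at their own pace and stop on an object; "force" is the grip in N (left out, the last holds). Time passes only in rows, so rows that repeat a pose let the fingers close. It gives the time, the measured TCP pose, the force, the opening and the grip force at its end, in the units of the state.
- arm.get_state(): the state, without advancing time (a new reading comes with each control period).
- arm.grab_frame(name): name is "scene" or "side" or "wrist"; returns the picture (420x560x3 uint8, blue, green, red); there is no depth.
- arm.camera_model(name): a dict with "fovy" (degrees; the focal length in pixels is half the picture's height over the tangent of half this angle, whatever the lens; pixels are square), "cx", "cy" (the principal point, pixels), "pose" (4x4, takes a point from camera to world coordinates). Camera axes: x right, y down, z forward; pixel columns grow to the right and rows downward; lengths in m; the calibration is good to about 2 mm. A picture is of the moment at which its call begins: read the wrist's pose just before it. camera_model takes no time and is no camera call; for the wrist camera it gives the pose at the moment of the call.
- arm.job_done(): hands the job in; it is judged then, once.
The state is a dict: "t": time; "q": joint angles; "qd": joint speeds; "joint_efforts": joint torques, N m; "eef_pos": TCP position; "ee_rot": TCP orientation; "force": force on the tool from outside, world axes, zero at the start; "moment": the same for the moment, N m; "width": finger opening in m; "gripper_force": force on a finger pad.
Only numpy, scipy, OpenCV 4.12 (cv2) and the standard library are available. Lean on these libraries where they do the work, as an engineer would, in place of code of your own. Each camera call takes 0.05 s, during which the arm holds its last target. There are 200 camera calls.

## Task

Swing the lathe's green belt cover down onto its sprung bumpers, then press it gently down against them until you feel its stop and slide its bolt fully home under the yellow keeper, so that the cover stays bolted shut when you let go. Do not lean hard on the cover once it is on its stop, and leave the tools and other things on the bench where they are.

Things in the scene. Friction and masses are not known exactly. Their poses are not given: they have to be found in the camera images.
- lathe: bench lathe, fixed; origin on the bench under the centre of its grey open belt housing (180 in x, 160 in y, 90 mm high). z up; x points from the housing's front to the cover's hinge and the motor (x 185 to 285, 155 mm high). Bed and tailstock lie towards -y, up to 75 mm high. Two sprung rubber bumpers under the cover's front (7 to 15 N to press) lift it to 0.084 rad
- cover (a joint): angle (rad) of the green cover, 185 mm from hinge to front edge, 160 wide, 6 thick, with a clear window. Hinge axis along lathe y at lathe x = 90, z = 90 mm, in the cover's underside. 0 is level, growing as the front rises. Stiff, balanced: it stays where left above the bumpers. Only when pressed from 0.084 down to its stop (6 to 12 mm at the bolt) can the bolt pass under the keeper
- edge (a point): middle of the cover's front edge, on its upper face; axes of the cover (x to the hinge, y along the bolt, z out of the upper face). The front 27 mm of the cover are bare, then comes the bolt
- bolt (a joint): how far (m) the bolt has slid along the cover's +y: 0 withdrawn, 0.040 fully home. If the cover is not pressed down enough, its nose runs against the keeper at 0.016. Slides with about 1.5 N
- tab (a point): top centre of the bolt's brass tab, axes of the cover. Tab 22 in x, 14 in y (along the bolt), standing 34 mm above the bolt's flat steel bar (16 wide, 12 thick, 180 mm long), 150 mm from the hinge. The bar's upper face is 20 mm above the cover's underside; fingers astride the tab can press down on it. Guides 12 mm wide, 5.5 mm above the bar, at cover y = -61 and +61; tab at y = -20 when withdrawn
- keeper_mouth (a point): middle of the mouth of the yellow keeper, a staple 20 mm wide inside and 20 mm long (along y) beside the housing, as nominally set; lathe axes. The keeper and the cover's stop pad beside it are together set up to 3 mm higher or lower than this each time, which is not measured: feel the stop. With the cover on its stop the bolt has 2.5 mm to spare below the keeper's bridge
- wrench: a steel wrench lying on the bench in front of the housing; leave alone
- driver: a screwdriver with a red handle lying on the bench in front of the bed; leave alone
- brush: a brush lying on the bench left of the lathe; leave alone
- oil: an amber oil bottle, 64 mm across, 110 mm tall, left of the housing; leave alone
- collar: a brass collar, 60 mm across, 20 mm high, left of the keeper; leave alone
- dish: a small white dish, 90 mm across, behind the bed; leave alone

How it is judged:
By the outcome, as a careful person would: the job done as asked, in the order asked, and still so for the second after the job is handed in, with the robot touching nothing.
It also fails if it takes over 48 s, if anything falls off the work surface, if the arm or the gripper's body presses on something with over 40 N, if the wrist force passes 120 N, or if a joint passes its speed limit or range.

## Working session

There is one attempt and no reset: what is moved stays moved. The work goes in short steps, Python scripts to look and compute and a tool call to move; the robot and the scene stay as the last step left them, time stands still between calls to the robot, and variables do not carry over. Pictures are saved under pics/ and viewed, at most 10 in all, crops included, and the job is handed in when it is done.

Besides the shell and the picture viewer there is one more tool, called after "Call:" as a command line: name --argument value ..., lists and objects as JSON in quotes. arm_command: Moves the arm, as the interface text tells. Its arguments: {"type":"object","properties":{"series":{"type":"array"},"force":{"type":"number"}},"required":["series"]}

```bash
mkdir -p pics; ls; python3 - <<'E'
from station import arm
import cv2,numpy as np
s=arm.get_state();print(s)
for n in("scene","side"):
    m=arm.camera_model(n);print(n,m)
    cv2.imwrite(f"pics/{n}0.png",arm.grab_frame(n))
E
```

```text
pics
{'t': 0.0, 'q': array([ 2.88111827e-01,  3.59401167e-01,  1.10618151e-02, -3.25956899e-04,
       -1.22407516e+00, -2.88090556e-01]), 'qd': array([ 0.00132948,  0.00157421, -0.00152386,  0.00134495,  0.00034945,
        0.00018706]), 'joint_efforts': array([-8.00930356e-04, -5.82726967e+01,  2.93058443e+01,  6.99745238e+00,
        6.93249181e-03, -2.06530804e-04]), 'eef_pos': array([ 6.74559890e-01, -2.06358847e-05,  2.47619053e-01]), 'ee_rot': array([ 3.13995409e+00, -1.66013141e-04, -1.57088593e+00]), 'force': array([ 0.85736453, -0.85318399, -0.07973999]), 'moment': array([-0.01884493, -0.0162895 , -0.01118681]), 'gripper_force': 0.0, 'width': 0.08737223876048095}
scene {'fovy': 48.84836593766143, 'cx': 270.0906072935319, 'cy': 206.51912708160728, 'pose': array([[-0.75023396,  0.36278284, -0.55275457,  1.17192797],
       [ 0.66116534,  0.40776952, -0.62974948,  0.78279495],
       [-0.00306584, -0.83792161, -0.54578198,  0.69082892],
       [ 0.        ,  0.        ,  0.        ,  1.        ]])}
side {'fovy': 42.23284250347848, 'cx': 279.2323184561692, 'cy': 206.94281864543706, 'pose': array([[ 0.77387415, -0.47693573,  0.41671467,  0.11240972],
       [-0.63324366, -0.57123652,  0.52219854, -0.53155773],
       [-0.0110125 , -0.66799787, -0.7440817 ,  0.98102555],
       [ 0.        ,  0.        ,  0.        ,  1.        ]])}
```

View pics/scene0.png

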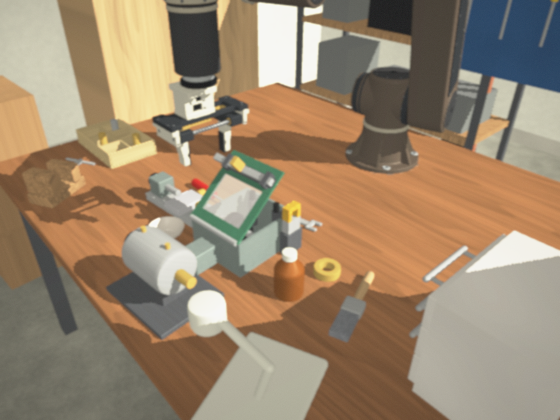

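View pics/side0.png

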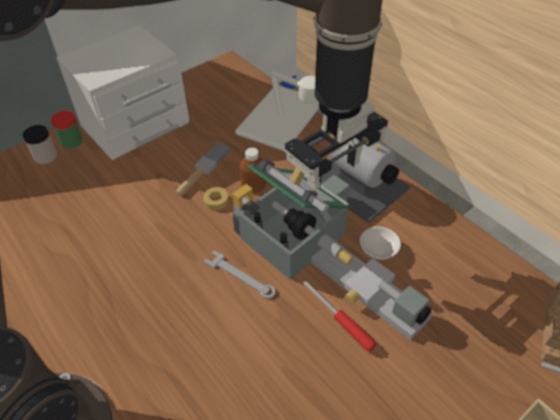

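The scene picture shows the open cover around (238,195), the keeper at (291,215), oil bottle at (290,275). The side picture shows the housing at (290,225), the keeper at (243,197) and the wrench at (240,275). I'll enlarge both next.

```bash
python3 - <<'E'
import cv2
a=cv2.imread("pics/scene0.png")[140:280,140:325];cv2.imwrite("pics/sc1.png",cv2.resize(a,None,fx=4.2,fy=4.2,interpolation=2))
a=cv2.imread("pics/side0.png")[140:290,200:400];cv2.imwrite("pics/sd1.png",cv2.resize(a,None,fx=4,fy=4,interpolation=2))
E
```

```text
(no output)
```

View pics/sc1.png

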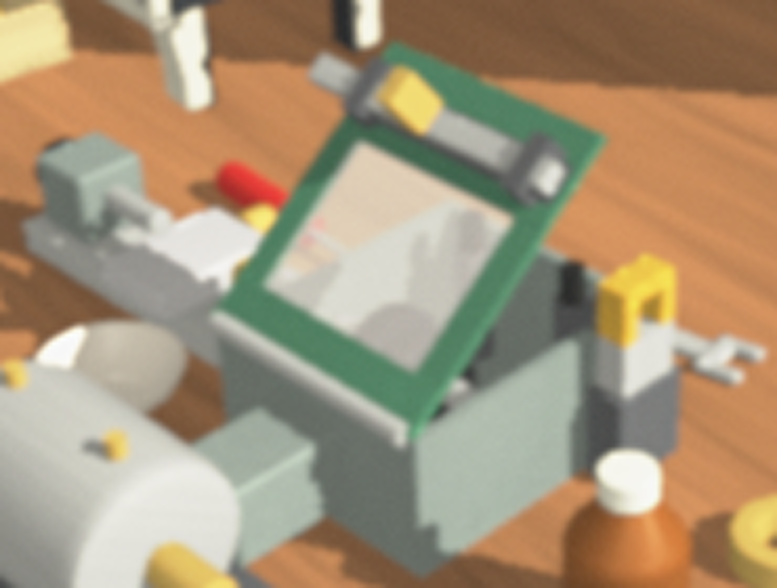

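View pics/sd1.png

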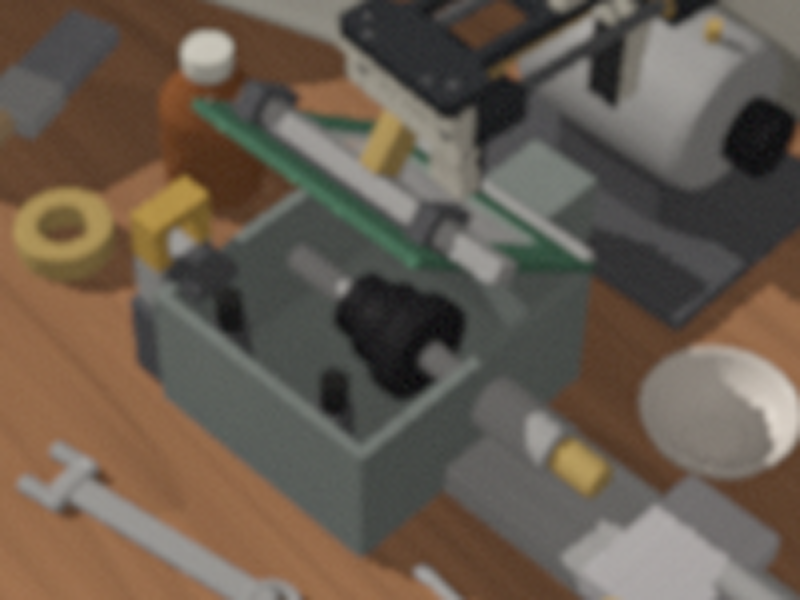

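The crops show the housing corners, the cover's front corners, the brass tab (scene crop (412,98), side crop (388,140)) and the keeper. The chuck side gives the lathe's orientation. Next: triangulate.

```bash
cat > h.py <<'E'
import numpy as np,cv2
from station import arm
def ray(n,p,m=None):
    m=m or arm.camera_model(n);f=210/np.tan(np.radians(m["fovy"]/2));T=m["pose"]
    d=T[:3,:3]@np.array([(p[0]-m["cx"])/f,(p[1]-m["cy"])/f,1]);return T[:3,3],d/np.linalg.norm(d)
def plane(n,p,z):
    o,d=ray(n,p);return o+d*(z-o[2])/d[2]
def tri(a,b,na="scene",nb="side",mb=None):
    (o1,d1),(o2,d2)=ray(na,a),ray(nb,b,mb)
    s=np.linalg.lstsq(np.c_[d1,-d2],o2-o1,rcond=None)[0]
    p,q=o1+s[0]*d1,o2+s[1]*d2;return (p+q)/2,np.linalg.norm(p-q)
sc=lambda x,y:(140+x/4.2-.4,140+y/4.2-.4)
sd=lambda x,y:(200+x/4-.4,140+y/4-.4)
E
python3 - <<'E'
from h import *
np.set_printoptions(precision=4,suppress=True)
for k,p in dict(FR=(362,455),FL=(160,290),BR=(590,262)).items():print("side",k,plane("side",sd(*p),.09))
for k,p in dict(BL=(412,430),BRh=(215,318)).items():print("scene",k,plane("scene",sc(*p),.09))
for k,a,b in [("cFL",(605,135),(197,103)),("cFR",(392,45),(418,262)),("hBR",(215,318),(590,262)),
  ("boltR",(325,70),(505,270)),("keeperTopL?",(640,262),(190,185))]:print(k,*tri(sc(*a),sd(*b)))
E
```

```text
side FR [ 0.5477 -0.0192  0.09  ]
side FL [0.5353 0.1376 0.09  ]
side BR [0.7298 0.0021 0.09  ]
scene BL [0.7065 0.1475 0.09  ]
scene BRh [ 0.7253 -0.0045  0.09  ]
cFL [0.5699 0.1407 0.2075] 0.0014489670830814191
cFR [ 0.5862 -0.0156  0.2069] 0.0014419769959101041
hBR [ 0.7276 -0.      0.0933] 0.0003702823907458546
boltR [ 0.6205 -0.0372  0.1948] 0.0031509611928023534
keeperTopL? [0.5668 0.1581 0.1361] 0.012324726585295391
```

```bash
python3 - <<'E'
from h import *
from scipy.optimize import least_squares
np.set_printoptions(precision=4,suppress=True)
P=[((-.09,-.08),plane("side",sd(362,455),.09)),((-.09,.08),plane("side",sd(160,290),.09)),((.09,-.08),plane("side",sd(590,262),.09)),((.09,.08),plane("scene",sc(412,430),.09))]
C=[(.08,tri(sc(605,135),sd(197,103))[0]),(-.08,tri(sc(392,45),sd(418,262))[0])]
def L(v,x,y,z):
    c,s=np.cos(v[2]),np.sin(v[2]);return np.array([v[0]+c*x-s*y,v[1]+s*x+c*y,z])
def E(v,x,y,z):  # cover-frame: x from front edge to hinge
    a=v[3];d=.185-x;return L(v,.09-d*np.cos(a)-z*-np.sin(a),y,.09+d*np.sin(a)+z*np.cos(a))
f=lambda v:np.concatenate([(L(v,*l,.09)-p)[:2] for l,p in P]+[E(v,0,y,.006)-p for y,p in C])
r=least_squares(f,[.63,.06,.1,.7]);v=r.x;print(v,np.round(r.fun*1e3,1))
t=E(v,.035,-.02,.054);print("tab pred",t,"contact",E(v,.0135,.02,.006))
m=cv2.cvtColor(cv2.imread("pics/scene0.png"),cv2.COLOR_BGR2HSV)
def proj(n,p):
    m=arm.camera_model(n);q=np.linalg.inv(m["pose"])@np.r_[p,1];f=210/np.tan(np.radians(m["fovy"]/2));return q[:2]/q[2]*f+[m["cx"],m["cy"]]
for n in("scene","side"):
  print(n,[proj(n,E(v,.035,-.02,z)) for z in(.054,.020)])
  m=cv2.cvtColor(cv2.imread(f"pics/{n}0.png"),cv2.COLOR_BGR2HSV);k=cv2.inRange(m,(15,90,90),(32,255,255))
  x,y=proj(n,t).astype(int);k=k.copy();w=np.zeros_like(k);w[y-22:y+23,x-22:x+23]=255
  _,_,st,ce=cv2.connectedComponentsWithStats(k&w);print(st[1:],ce[1:])
print("lathe->keeper approx", [tri(sc(*a),sd(*b)) for a,b in[((637,300),(170,235))]])
E
```

```text
[0.6301 0.0673 0.1005 0.6566] [ 0.9 -2.2 -2.8  0.3 -2.1 -5.4  5.1  8.4 -0.4  0.8  0.2 -0.7 -2.   0.8]
tab pred [0.6362 0.0478 0.2243] contact [0.5861 0.083  0.1994]
scene [array([232.3944, 159.4546]), array([239.6947, 167.0137])]
[[230 148  20   8  23]
 [230 156  15  16 153]
 [251 156   4   3   5]
 [211 167  11  15  19]] [[238.4348 151.1739]
 [237.0523 163.451 ]
 [252.8    156.8   ]
 [215.8421 174.5263]]
side [array([302.7264, 169.1544]), array([295.3652, 183.9366])]
[[287 167  16  17 140]
 [280 168   6   1   6]] [[296.1643 175.3143]
 [282.5    168.    ]]
lathe->keeper approx [(array([0.556 , 0.1543, 0.106 ]), np.float64(0.00015724956435956037))]
```

```bash
cat >> h.py <<'E'
from scipy.spatial.transform import Rotation as Ro
from scipy.optimize import least_squares
import json
np.set_printoptions(precision=4,suppress=True)
def L(v,x,y,z):
    c,s=np.cos(v[2]),np.sin(v[2]);return np.array([v[0]+c*x-s*y,v[1]+s*x+c*y,z])
def E(v,x,y,z,a=None):  # cover axes, x from front edge to hinge, z from the underside
    a=v[3] if a is None else a;d=.185-x
    return L(v,.09-d*np.cos(a)+z*np.sin(a),y,.09+d*np.sin(a)+z*np.cos(a))
def orient(yaw,a): # tool z = -cover normal, tool y = +lathe y
    return Ro.from_euler('z',yaw)*Ro.from_euler('y',a)*Ro.from_matrix([[-1,0,0],[0,1,0],[0,0,-1]])
def tcp(tip,R,gap=0): return tip-R.apply([0,0,.022+gap])
def row(p0,R0,p,R): # shares for the move from commanded pose
    return np.round(np.r_[(R0.inv()*R).as_rotvec()/(np.pi/2),R0.inv().apply(p-p0)/.1],3)
def after(p0,R0,r): return p0+R0.apply(np.array(r[3:6])*.1),R0*Ro.from_rotvec(np.array(r[:3])*np.pi/2)
P0,R0=np.array([.675,0,.249]),Ro.from_euler('xyz',[np.pi,0,-np.pi/2])
E
python3 - <<'E'
from h import *
P=[((-.09,-.08),plane("side",sd(362,455),.09)),((-.09,.08),plane("side",sd(160,290),.09)),((.09,-.08),plane("side",sd(590,262),.09))]
C=[((0,.08,.006),tri(sc(605,135),sd(197,103))[0]),((0,-.08,.006),tri(sc(392,45),sd(418,262))[0]),((.035,-.02,.038),tri((237.05,163.45),(296.16,175.3))[0])]
f=lambda v:np.concatenate([(L(v,*l,.09)-p)[:2] for l,p in P]+[E(v,*y)-p for y,p in C])
r=least_squares(f,[.63,.06,.1,.7]);v=r.x;print(v.round(4),np.round(r.fun*1e3,1));json.dump(list(v),open("v.json","w"))
r1=[0,0,.93,0,0,-.6]
p1,R1=after(P0,R0,r1)
Rt=orient(v[2],v[3]);tip=E(v,.011,.022,.006)
r2=row(p1,R1,tcp(tip,Rt,.03),Rt);print("r2",r2,"target",tcp(tip,Rt,.03))
p2,R2=after(p1,R1,r2)
print("in",row(p2,R2,tcp(tip,Rt),Rt))
E
```

```text
[0.6308 0.0698 0.11   0.6512] [ 2.4 -0.4 -2.8  1.9 -0.7 -1.9 -1.1  2.7 -0.6  0.2 -0.   0.   2.1 -2.2
 -0.7]
r2 [ 0.     0.415 -0.     0.495  0.962  0.674] target [0.6152 0.0902 0.2416]
in [ 0.  -0.  -0.   0.   0.   0.3]
```

Call:
arm_command --series '[0, 0, 0.1, 0, 0, -0.6, 0, 0, 0, 0.22, 0, 0, -0.6, 0, 0, 0, 0.34, 0, 0, -0.6, 0, 0, 0, 0.46, 0, 0, -0.6, 0, 0, 0, 0.58, 0, 0, -0.6, 0, 0, 0, 0.7, 0, 0, -0.6, 0, 0, 0, 0.82, 0, 0, -0.6, 0, 0, 0, 0.93, 0, 0, -0.6, 0]'

```text
t: 1.1
eef_pos: [0.6747, -0.0, 0.308]
ee_rot: [3.142, -0.001, -3.038]
force: [-0.3, -0.2, -0.0]
width: 0.0132
gripper_force: 0.0
```

Call:
arm_command --series '[0, 0.1, 0, 0.12, 0.24, 0.05, 0, 0, 0.2, 0, 0.25, 0.48, 0.1, 0, 0, 0.3, 0, 0.37, 0.72, 0.25, 0, 0, 0.415, 0, 0.495, 0.96, 0.5, 0, 0, 0.415, 0, 0.495, 0.96, 0.675, 0, 0, 0.415, 0, 0.495, 0.96, 0.675, 0]'

```text
t: 1.85
eef_pos: [0.6151, 0.0896, 0.239]
ee_rot: [-3.14, -0.654, -3.033]
force: [0.7, -0.3, 1.6]
width: 0.0004
gripper_force: 0.0
```

```bash
python3 - <<'E'
from h import *
s=arm.get_state();print(s["eef_pos"],s["ee_rot"],s["force"],s["q"])
cv2.imwrite("pics/a_side.png",arm.grab_frame("side"));cv2.imwrite("pics/a_scene.png",arm.grab_frame("scene"))
a=cv2.resize(cv2.imread("pics/a_scene.png")[90:270,140:340],None,fx=2,fy=2);b=cv2.resize(cv2.imread("pics/a_side.png")[90:270,190:390],None,fx=2,fy=2)
cv2.imwrite("pics/a.png",np.hstack([a,b]))
v=json.load(open("v.json"))
p1,R1=after(P0,R0,[0,0,.93,0,0,-.6]);p2,R2=after(p1,R1,[0,.415,0,.495,.96,.675])
for g,a in[(0.0,v[3]),(-.001,.6),(-.001,.52),(-.001,.44),(-.001,.36),(-.001,.28),(-.001,.2),(-.001,.14),(-.001,.09)]:
    Rt=orient(v[2],a);print(a,row(p2,R2,tcp(E(v,.011,.022,.006,a),Rt,g),Rt))
E
```

```text
[0.6151 0.0896 0.239 ] [-3.14   -0.654  -3.0325] [ 0.7238 -0.2766  1.5888] [ 0.3639  0.6745  0.4199 -0.1642 -1.9501 -1.8358]
0.6511552745394243 [ 0.    -0.    -0.     0.001  0.002  0.3  ]
0.6 [ 0.    -0.033 -0.     0.012  0.002  0.399]
0.52 [ 0.    -0.084 -0.     0.021  0.002  0.539]
0.44 [ 0.    -0.135 -0.     0.018  0.002  0.68 ]
0.36 [ 0.    -0.186 -0.     0.005  0.002  0.82 ]
0.28 [ 0.    -0.237 -0.    -0.02   0.002  0.959]
0.2 [ 0.    -0.288 -0.    -0.056  0.002  1.095]
0.14 [ 0.    -0.326 -0.    -0.09   0.002  1.195]
0.09 [ 0.    -0.358 -0.    -0.123  0.002  1.277]
```

View pics/a.png

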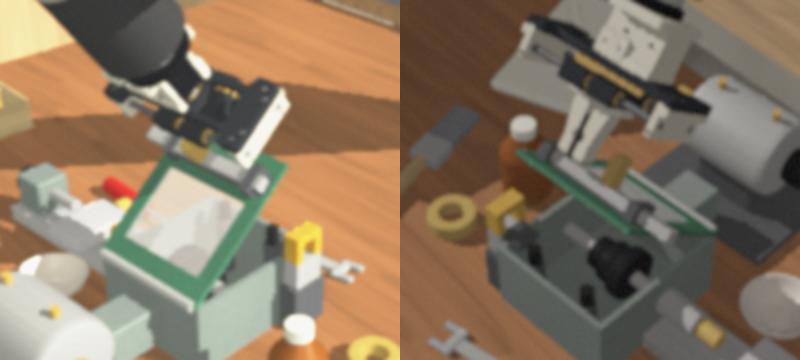

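The picture shows the closed fingertips (right half, about (570,152)) hovering just in front of the bar over the front strip, tab to the right and clear. Now touch down.

Call:
arm_command --series '[0, 0, 0, -0.02, 0, 0.15, 0, 0, 0, 0, -0.02, 0, 0.25, 0, 0, 0, 0, -0.02, 0, 0.29, 0, 0, 0, 0, -0.02, 0, 0.31, 0]'

```text
t: 2.45
eef_pos: [0.5982, 0.0878, 0.2165]
ee_rot: [3.142, -0.65, -3.032]
force: [0.4, -0.2, 2.1]
width: 0.0006
gripper_force: 0.7
```

Call:
arm_command --series '[0, -0.016, 0, 0.025, 0, 0.04, 0, 0, -0.033, 0, 0.032, 0, 0.089, 0, 0, -0.058, 0, 0.037, 0, 0.16, 0, 0, -0.084, 0, 0.041, 0, 0.23, 0, 0, -0.11, 0, 0.041, 0, 0.3, 0, 0, -0.135, 0, 0.038, 0, 0.37, 0]'

```text
t: 3.2
eef_pos: [0.5731, 0.0855, 0.1883]
ee_rot: [3.141, -0.436, -3.031]
force: [1.2, 0.6, 1.3]
width: 0.0003
gripper_force: 0.6
```

```bash
python3 - <<'E'
from h import *
s=arm.get_state();print(s["eef_pos"],s["ee_rot"],s["force"])
cv2.imwrite("pics/b_side.png",arm.grab_frame("side"));cv2.imwrite("pics/b_scene.png",arm.grab_frame("scene"))
a=cv2.resize(cv2.imread("pics/b_scene.png")[90:270,140:340],None,fx=2,fy=2);b=cv2.resize(cv2.imread("pics/b_side.png")[90:270,190:390],None,fx=2,fy=2)
cv2.imwrite("pics/b.png",np.hstack([a,b]))
v=json.load(open("v.json"))
p1,R1=after(P0,R0,[0,0,.93,0,0,-.6]);p2,R2=after(p1,R1,[0,.415,0,.495,.96,.675]);p3,R3=after(p2,R2,[0,0,0,-.02,0,.31]);p4,R4=after(p3,R3,[0,-.135,0,.038,0,.37])
for g,a in[(0.0,.44),(-.001,.36),(-.001,.28),(-.001,.2),(-.001,.14),(-.001,.09)]:
    Rt=orient(v[2],a);print(a,row(p4,R4,tcp(E(v,.011,.022,.006,a),Rt,g),Rt))
E
```

```text
[0.5731 0.0855 0.1883] [ 3.1411 -0.4357 -3.0312] [1.2119 0.5678 1.2684]
0.44 [ 0.     0.    -0.     0.     0.002 -0.01 ]
0.36 [ 0.    -0.051 -0.     0.016  0.002  0.14 ]
0.28 [ 0.    -0.102 -0.     0.021  0.002  0.281]
0.2 [ 0.    -0.153 -0.     0.015  0.002  0.421]
0.14 [ 0.    -0.191 -0.     0.003  0.002  0.526]
0.09 [ 0.    -0.223 -0.    -0.012  0.002  0.613]
```

View pics/b.png

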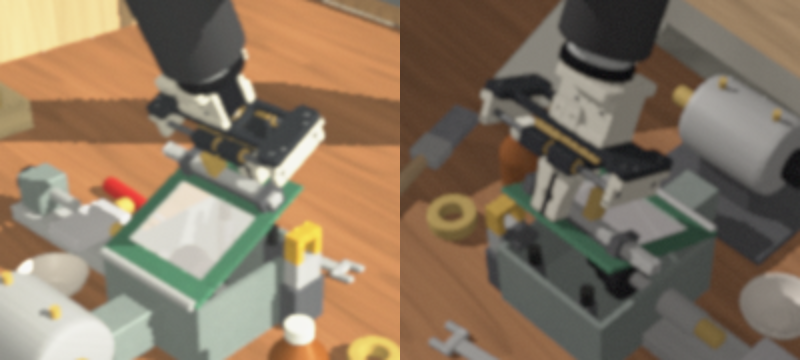

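The cover has swung to about 0.44, with tips on the front strip at right-half (553,213). Continue down.

Call:
arm_command --series '[0, -0.026, 0, 0.008, 0, 0.065, 0, 0, -0.051, 0, 0.014, 0, 0.14, 0, 0, -0.077, 0, 0.018, 0, 0.21, 0, 0, -0.102, 0, 0.02, 0, 0.28, 0, 0, -0.128, 0, 0.018, 0, 0.35, 0, 0, -0.153, 0, 0.014, 0, 0.42, 0, 0, -0.172, 0, 0.01, 0, 0.473, 0, 0, -0.191, 0, 0.003, 0, 0.526, 0]'

```text
t: 4.3
eef_pos: [0.5507, 0.083, 0.141]
ee_rot: [3.141, -0.138, -3.031]
force: [0.6, 0.4, 0.9]
width: 0.0002
gripper_force: 0.5
```

Call:
arm_command --series '[0, -0.008, 0, 0, 0, 0.02, 0, 0, -0.016, 0, 0, 0, 0.04, 0, 0, -0.024, 0, 0, 0, 0.06, 0]'

```text
t: 4.68
eef_pos: [0.5495, 0.0827, 0.1346]
ee_rot: [-3.141, -0.102, -3.032]
force: [-0.5, -0.7, 1.0]
width: 0.0005
gripper_force: 0.5
```

Call:
arm_command --series '[0, -0.01, 0, -0.003, 0, 0.02, 0, 0, -0.012, 0, -0.005, 0, 0.04, 0, 0, -0.012, 0, -0.005, 0, 0.04, 0]'

```text
t: 5.05
eef_pos: [0.5493, 0.0827, 0.1307]
ee_rot: [-3.141, -0.084, -3.032]
force: [-1.4, 0.0, 3.2]
width: 0.0002
gripper_force: 1.5
```

The cover is on its bumpers (force rising, tip height as expected for 0.08 rad). Back off, open to 26 mm and look.

Call:
arm_command --series '[0, 0, 0, 0, 0, -0.3, 0, 0, 0, 0, 0, 0, -0.7, 0, 0, 0, 0, 0, 0, -0.9, 0.3, 0, 0, 0, 0, 0, -0.9, 0.3]'

```text
t: 5.55
eef_pos: [0.5582, 0.084, 0.2219]
ee_rot: [3.141, -0.08, -3.032]
force: [-0.2, -0.3, -0.2]
width: 0.0149
gripper_force: 0.0
```

```bash
python3 - <<'E'
from h import *
s=arm.get_state();print(s["eef_pos"],s["ee_rot"],s["force"],s["width"])
m=arm.camera_model("wrist");np.save("wm.npy",m);print(m)
for n in("wrist","side","scene"):cv2.imwrite(f"pics/c_{n}.png",arm.grab_frame(n))
w=cv2.imread("pics/c_wrist.png");a=cv2.resize(cv2.imread("pics/c_scene.png")[120:260,170:310],(280,280));b=cv2.resize(cv2.imread("pics/c_side.png")[120:260,210:350],(280,280))
o=np.zeros((560,800,3),np.uint8);o[:420,:520]=w[:,20:540];o[:280,520:]=a;o[280:,520:]=b;cv2.imwrite("pics/c.png",o)
E
```

```text
[0.5582 0.084  0.2219] [ 3.1405 -0.0797 -3.0316] [-0.1962 -0.2905 -0.1745] 0.014919009249912456
{'fovy': 67.94719746449748, 'cx': 279.04906940762464, 'cy': 202.55617161242003, 'pose': array([[-0.11  ,  0.9798,  0.167 ,  0.5034],
       [ 0.9939,  0.1083,  0.0193,  0.0784],
       [ 0.0009,  0.1681, -0.9858,  0.3624],
       [ 0.    ,  0.    ,  0.    ,  1.    ]])}
```

View pics/c.png

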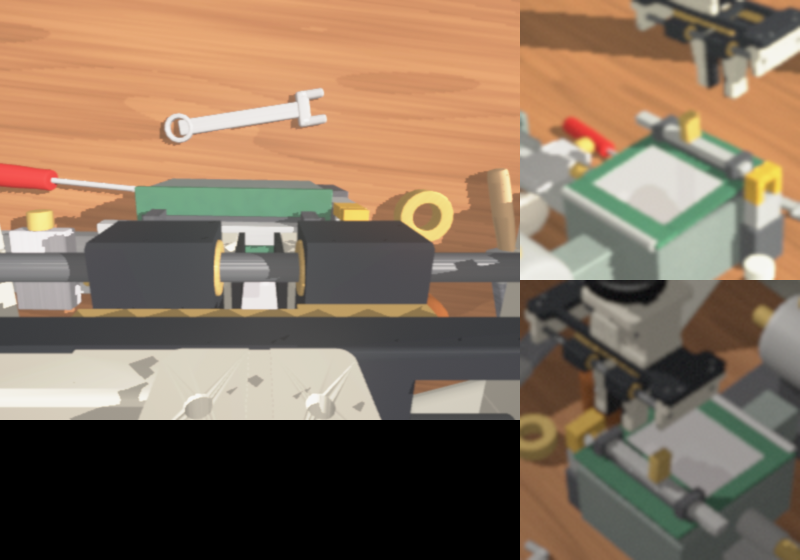

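The cover lies on the bumpers; the bolt is still withdrawn with the tab at scene ≈(256,182) and side ≈(280,212), and the cover's front edge at wrist (156..352, 188). Now I'll measure the tab and edge precisely.

```bash
python3 - <<'E'
from h import *
v=np.array(json.load(open("v.json")));a=.084
def proj(n,p,m=None):
    m=m or arm.camera_model(n);q=np.linalg.inv(m["pose"])@np.r_[p,1];f=210/np.tan(np.radians(m["fovy"]/2));return q[:2]/q[2]*f+[m["cx"],m["cy"]]
wm=np.load("wm.npy",allow_pickle=True).item()
c={}
for n,g in(("scene",(256,182)),("side",(280,212))):
    k=cv2.inRange(cv2.cvtColor(cv2.imread(f"pics/c_{n}.png"),cv2.COLOR_BGR2HSV),(15,90,90),(32,255,255))
    w=np.zeros_like(k);w[g[1]-16:g[1]+17,g[0]-14:g[0]+15]=255
    _,_,st,ce=cv2.connectedComponentsWithStats(k&w);i=1+np.argmax(st[1:,4]);c[n]=ce[i]
    # centroid of the model tab's silhouette for comparison
    pts=np.array([proj(n,E(v,.035+dx,-.02+dy,z,a)) for dx in(-.011,.011) for dy in(-.007,.007) for z in(.020,.054)],np.float32)
    h=cv2.convexHull(pts);M=cv2.moments(h);print(n,st[i],ce[i],"model",M["m10"]/M["m00"],M["m01"]/M["m00"],cv2.boundingRect(h))
print("body centre tri",*tri(c["scene"],c["side"]),"model centre",E(v,.035,-.02,.037,a))
w=cv2.imread("pics/c_wrist.png");k=cv2.inRange(cv2.cvtColor(w,cv2.COLOR_BGR2HSV),(60,80,40),(90,255,255))
for x in range(165,345,30):
    r=np.flatnonzero(k[150:235,x]);print(x,r.min()+150,r.max()+150,end="; ")
for y in(192,197,202):
    q=np.flatnonzero(k[y]);print(y,q.min(),q.max())
for y in(-.08,.08):print("edge model px",proj("wrist",E(v,0,y,.006,a),wm))
E
```

```text
scene [249 175  22  16 166] [255.6084 182.3855] model 252.94288598397014 183.1590190428746 (246, 174, 13, 19)
side [275 205  10  16 134] [279.4776 212.5149] model 281.38335483767867 212.68435140537358 (274, 202, 15, 21)
body centre tri [0.5725 0.0464 0.1411] 0.0023767768602466466 model centre [0.5769 0.0437 0.1395]Traceback (most recent call last):
  File "<stdin>", line 17, in <module>
    return umr_minimum(a, axis, None, out, keepdims, initial, where)
ValueError: zero-size array to reduction operation minimum which has no identity
```

```bash
python3 - <<'E'
from h import *
v=np.array(json.load(open("v.json")));a=.084
def proj(n,p,m=None):
    m=m or arm.camera_model(n);q=np.linalg.inv(m["pose"])@np.r_[p,1];f=210/np.tan(np.radians(m["fovy"]/2));return q[:2]/q[2]*f+[m["cx"],m["cy"]]
wm=np.load("wm.npy",allow_pickle=True).item()
im=cv2.imread("pics/c_scene.png")
k=cv2.inRange(cv2.cvtColor(im,cv2.COLOR_BGR2HSV),(15,90,90),(32,255,255))
for y in range(170,200,2):print(y,"".join("#" if t else "." for t in k[y,240:300]))
w=k[170:198,246:263];ys,xs=np.nonzero(w);A=(xs.mean()+246,ys.mean()+170);print(A)
print(*tri(A,(279.48,212.51)))
w=cv2.imread("pics/c_wrist.png");print(w[200,200],w[200,300])
g=w.astype(int);k=(g[...,1]>g[...,2]+25)&(g[...,1]>g[...,0]+10)
for x in range(165,345,30):
    r=np.flatnonzero(k[150:235,x]);print(x,r[:1]+150,r[-1:]+150,end="; ")
for y in(192,197,202,207):
    q=np.flatnonzero(k[y]);print(y,q[:1],q[-1:])
for y in(-.08,.08):print("edge model px",proj("wrist",E(v,0,y,.006,a),wm))
E
```

```text
170 ............................................................
172 ............................................................
174 ............................................................
176 ...........#########........................................
178 .........############.......................................
180 ..........###########.......................................
182 ..........###########.......................................
184 ...........###########......................................
186 ..........###########..###..................................
188 ...........########.........##..............................
190 ............####................###.........................
192 ....................................###.....................
194 ........................................#...................
196 ............................................................
198 ................................................##..........
(np.float64(255.0063694267516), np.float64(182.12738853503186))
[0.5728 0.0456 0.1416] 0.000975685281120272
[134 169 117] [135 169 118]
165 [187] [212]; 195 [187] [214]; 225 [187] [215]; 255 [188] [215]; 285 [188] [216]; 315 [189] [215]; 192 [155] [352]
197 [156] [351]
202 [156] [351]
207 [157] [351]
edge model px [152.2757 189.2126]
edge model px [349.6734 189.2277]
```

```bash
python3 - <<'E'
from h import *
v=np.array(json.load(open("v.json")));v[2]=.10;a=.084
# shift so the tab = measured
d=L([0,0,.1],-.0015,.002,0)
p,R=P0,R0
for r in ([0,0,.93,0,0,-.6],[0,.415,0,.495,.96,.675],[0,0,0,-.02,0,.31],[0,-.135,0,.038,0,.37],[0,-.191,0,.003,0,.526],[0,-.024,0,0,0,.06],[0,-.012,0,-.005,0,.04],[0,0,0,0,0,-.9]):p,R=after(p,R,r)
print("cmd",p,R.as_euler('xyz'))
top=E(v,.035,-.02,.054,a)+d;bar=E(v,.035,-.02,.020,a)+d;print(top,bar)
Rt=orient(v[2],.03)
q=tcp(np.r_[(top+bar)[:2]/2,top[2]],Rt,.012);print(row(p,R,q,Rt))
p2,R2=after(p,R,row(p,R,q,Rt));print("above, cmd",p2,"bar:",row(p2,R2,tcp(bar,Rt),Rt))
E
```

```text
cmd [0.557  0.0836 0.2208] [ 3.1416 -0.0833 -3.0316]
[0.5764 0.0463 0.1564] [0.5736 0.046  0.1225]
[-0.    -0.034  0.006 -0.173 -0.392  0.291]
above, cmd [0.576  0.0462 0.1903] bar: [-0.     0.     0.     0.004  0.     0.459]
```

Call:
arm_command --series '[0, -0.01, 0.002, -0.06, -0.13, 0, 0.3, 0, -0.02, 0.004, -0.12, -0.26, 0, 0.3, 0, -0.034, 0.006, -0.165, -0.395, 0.1, 0.3, 0, -0.034, 0.006, -0.165, -0.395, 0.29, 0.3, 0, -0.034, 0.006, -0.165, -0.395, 0.29, 0.3]'

```text
t: 6.32
eef_pos: [0.5744, 0.0446, 0.1886]
ee_rot: [-3.14, -0.033, -3.042]
force: [-0.7, 0.3, 0.6]
width: 0.026
gripper_force: 0.0
```

```bash
python3 - <<'E'
from h import *
s=arm.get_state();print(s["eef_pos"],s["ee_rot"],s["force"],s["width"])
for n in("wrist","side","scene"):cv2.imwrite(f"pics/d_{n}.png",arm.grab_frame(n))
w=cv2.imread("pics/d_wrist.png")[140:340,120:440];a=cv2.resize(cv2.imread("pics/d_scene.png")[130:230,200:300],(400,400),interpolation=2);b=cv2.resize(cv2.imread("pics/d_side.png")[150:250,230:330],(400,400),interpolation=2)
o=np.zeros((600,800,3),np.uint8);o[:200,:320]=w;o[200:,:400]=a;o[200:,400:]=b;cv2.imwrite("pics/d.png",o)
E
```

```text
[0.5744 0.0446 0.1886] [-3.1403 -0.0326 -3.0423] [-0.6706  0.2551  0.6334] 0.026019790634760485
```

View pics/d.png

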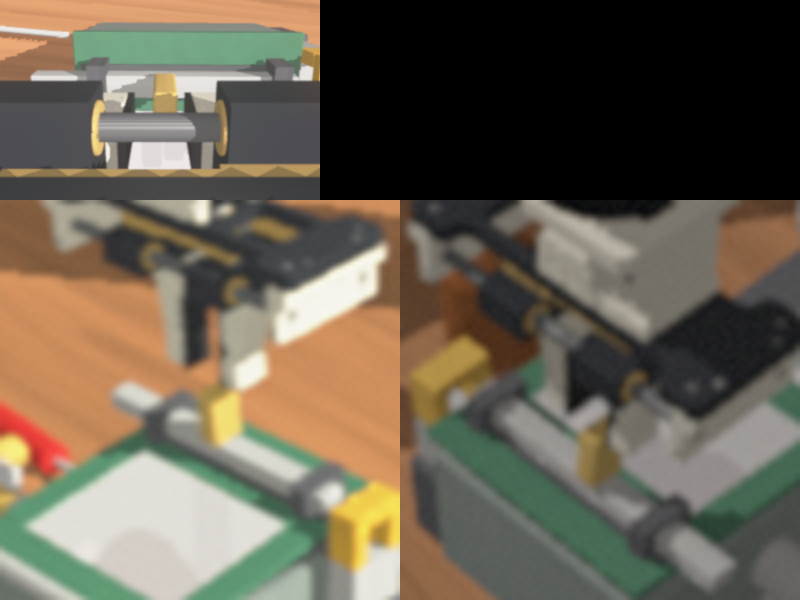

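The wrist view puts the tab slightly right (+y) of the finger middle; quantify it by mask.

```bash
python3 - <<'E'
from h import *
m=arm.camera_model("wrist");k=cv2.inRange(cv2.cvtColor(cv2.imread("pics/d_wrist.png"),cv2.COLOR_BGR2HSV),(12,80,60),(32,255,255))
for y in range(212,254,4):print(y,"".join("#" if t else "." for t in k[y,262:312]))
s=arm.get_state();R=Ro.from_euler('xyz',s["ee_rot"])
for y in(215,222):
  for x in(270,274,296):
    o,d=ray("wrist",(x,y),m);p=o+d*(.156-o[2])/d[2];print(y,x,p,R.inv().apply(p-s["eef_pos"]))
E
```

```text
212 ..................................................
216 .............####################.................
220 ............#####################.................
224 ............######################................
228 ............######################................
232 ............#######################...............
236 ...........########################...............
240 ...........########################...............
244 ............#######################...............
248 ............#######################...............
252 .............#####################................
215 270 [0.5599 0.0394 0.156 ] [ 0.0154 -0.0046  0.0351]
215 274 [0.5597 0.0416 0.156 ] [ 0.0154 -0.0023  0.0351]
215 296 [0.5584 0.0541 0.156 ] [0.0154 0.0103 0.0351]
222 270 [0.564  0.0398 0.156 ] [ 0.0113 -0.0046  0.035 ]
222 274 [0.5638 0.042  0.156 ] [ 0.0113 -0.0023  0.035 ]
222 296 [0.5625 0.0546 0.156 ] [0.0113 0.0103 0.035 ]
```

Call:
arm_command --series '[0, 0, 0, -0.02, 0.035, 0, 0.3, 0, 0, 0, -0.02, 0.035, 0.1, 0.3, 0, 0, 0, -0.02, 0.035, 0.2, 0.3, 0, 0, 0, -0.02, 0.035, 0.3, 0.3, 0, 0, 0, -0.02, 0.035, 0.37, 0.3, 0, 0, 0, -0.02, 0.035, 0.4, 0.3, 0, 0, 0, -0.02, 0.035, 0.4, 0.3]'

```text
t: 7.35
eef_pos: [0.5757, 0.0493, 0.1499]
ee_rot: [-3.141, -0.03, -3.041]
force: [-0.1, 0.7, 0.1]
width: 0.0264
gripper_force: 0.0
```

Call:
arm_command --series '[0, 0, 0, 0, 0, 0.01, 0.3, 0, 0, 0, 0, 0, 0.02, 0.3, 0, 0, 0, 0, 0, 0.02, 0.3]'

```text
t: 7.72
eef_pos: [0.5757, 0.0494, 0.1481]
ee_rot: [-3.141, -0.03, -3.041]
force: [-0.9, -0.0, -0.2]
width: 0.0264
gripper_force: 0.0
```

Call:
arm_command --series '[0, 0, 0, 0, 0, 0.01, 0.3, 0, 0, 0, 0, 0, 0.02, 0.3, 0, 0, 0, 0, 0, 0.02, 0.3]'

```text
t: 8.1
eef_pos: [0.5755, 0.0493, 0.146]
ee_rot: [-3.141, -0.03, -3.041]
force: [0.4, 0.7, 0.2]
width: 0.0266
gripper_force: 0.2
```

Call:
arm_command --series '[0, 0, 0, 0, 0, 0.01, 0.3, 0, 0, 0, 0, 0, 0.02, 0.3, 0, 0, 0, 0, 0, 0.02, 0.3]'

```text
t: 8.48
eef_pos: [0.5753, 0.0493, 0.1441]
ee_rot: [-3.141, -0.03, -3.041]
force: [-2.4, 0.1, 3.9]
width: 0.0262
gripper_force: 2.0
```

Call:
arm_command --series '[0, 0, 0, 0, 0, 0.01, 0.3, 0, 0, 0, 0, 0, 0.02, 0.3, 0, 0, 0, 0, 0, 0.02, 0.3]'

```text
t: 8.85
eef_pos: [0.575, 0.0492, 0.1421]
ee_rot: [-3.141, -0.031, -3.041]
force: [-3.8, 0.8, 6.6]
width: 0.0263
gripper_force: 2.6
```

Call:
arm_command --series '[0, 0, 0, 0, 0, 0.01, 0.3, 0, 0, 0, 0, 0, 0.02, 0.3, 0, 0, 0, 0, 0, 0.02, 0.3]'

```text
t: 9.22
eef_pos: [0.5747, 0.0492, 0.1401]
ee_rot: [-3.141, -0.031, -3.041]
force: [-6.3, 1.3, 6.5]
width: 0.0261
gripper_force: 3.4
```

Call:
arm_command --series '[0, 0, 0, 0.012, 0, 0.01, 0.3, 0, 0, 0, 0.012, 0, 0.01, 0.3]'

```text
t: 9.48
eef_pos: [0.5744, 0.0492, 0.1396]
ee_rot: [-3.141, -0.029, -3.041]
force: [-3.3, -0.3, 7.2]
width: 0.0263
gripper_force: 3.5
```

Call:
arm_command --series '[0, 0, 0, 0.005, 0, 0.01, 0.3, 0, 0, 0, 0.005, 0, 0.01, 0.3]'

```text
t: 9.72
eef_pos: [0.5742, 0.0492, 0.1389]
ee_rot: [-3.141, -0.028, -3.041]
force: [-3.1, 0.3, 7.0]
width: 0.0261
gripper_force: 3.8
```

Call:
arm_command --series '[0, 0, 0, 0.004, 0, 0.01, 0.3, 0, 0, 0, 0.004, 0, 0.01, 0.3]'

```text
t: 9.98
eef_pos: [0.5741, 0.0492, 0.1381]
ee_rot: [-3.141, -0.028, -3.041]
force: [-1.4, -0.5, 8.4]
width: 0.0266
gripper_force: 4.1
```

Call:
arm_command --series '[0, 0, 0, 0.004, 0, 0.01, 0.3, 0, 0, 0, 0.004, 0, 0.01, 0.3]'

```text
t: 10.22
eef_pos: [0.5739, 0.0492, 0.1373]
ee_rot: [-3.141, -0.027, -3.041]
force: [-2.3, -0.6, 9.7]
width: 0.0264
gripper_force: 4.4
```

Call:
arm_command --series '[0, 0, 0, 0.003, 0, 0.01, 0.3, 0, 0, 0, 0.003, 0, 0.01, 0.3]'

```text
t: 10.48
eef_pos: [0.5739, 0.0492, 0.1371]
ee_rot: [-3.141, -0.026, -3.04]
force: [-2.5, 0.6, 13.3]
width: 0.0263
gripper_force: 7.0
```

Stop felt (13 N with almost no travel, 7.5 mm down). Close lightly on the tab while holding.

Call:
arm_command --series '[0, 0, 0, 0, 0, 0, 0.1, 0, 0, 0, 0, 0, 0, 0.1, 0, 0, 0, 0, 0, 0, 0.1, 0, 0, 0, 0, 0, 0, 0.1]' --force 8

```text
t: 10.98
eef_pos: [0.574, 0.049, 0.1371]
ee_rot: [-3.141, -0.026, -3.04]
force: [-2.8, -0.3, 13.4]
width: 0.0139
gripper_force: 13.9
```

Call:
arm_command --series '[0, 0, 0, 0, 0.025, 0, 0.1, 0, 0, 0, 0, 0.05, 0, 0.1, 0, 0, 0, 0, 0.075, 0, 0.1, 0, 0, 0, 0, 0.1, 0, 0.1, 0, 0, 0, 0, 0.125, 0, 0.1]'

```text
t: 11.6
eef_pos: [0.5729, 0.0615, 0.1371]
ee_rot: [-3.141, -0.026, -3.04]
force: [-1.3, -1.7, 13.5]
width: 0.0137
gripper_force: 13.8
```

Call:
arm_command --series '[0, 0, 0, 0, 0.025, 0, 0.1, 0, 0, 0, 0, 0.05, 0, 0.1, 0, 0, 0, 0, 0.075, 0, 0.1, 0, 0, 0, 0, 0.1, 0, 0.1]'

```text
t: 12.1
eef_pos: [0.5719, 0.0714, 0.1371]
ee_rot: [-3.141, -0.026, -3.04]
force: [-2.0, -2.7, 12.2]
width: 0.0141
gripper_force: 13.8
```

Call:
arm_command --series '[0, 0, 0, 0, 0.03, 0, 0.1, 0, 0, 0, 0, 0.06, 0, 0.1, 0, 0, 0, 0, 0.09, 0, 0.1, 0, 0, 0, 0, 0.12, 0, 0.1, 0, 0, 0, 0, 0.14, 0, 0.1]'

```text
t: 12.72
eef_pos: [0.5706, 0.0843, 0.1372]
ee_rot: [-3.139, -0.026, -3.04]
force: [2.3, -12.8, 10.8]
width: 0.014
gripper_force: 14.2
```

Call:
arm_command --series '[0, 0, 0, 0, 0.015, 0, 0.1, 0, 0, 0, 0, 0.03, 0, 0.1, 0, 0, 0, 0, 0.03, 0, 0.1]'

```text
t: 13.1
eef_pos: [0.5706, 0.0846, 0.1372]
ee_rot: [-3.136, -0.027, -3.041]
force: [5.4, -21.1, 11.3]
width: 0.0142
gripper_force: 16.1
```

Call:
arm_command --series '[0, 0, 0, 0, -0.03, 0, 0.1, 0, 0, 0, 0, -0.03, 0, 0.1]'

```text
t: 13.35
eef_pos: [0.5706, 0.0842, 0.1371]
ee_rot: [-3.14, -0.026, -3.041]
force: [0.4, -7.1, 13.0]
width: 0.0138
gripper_force: 14.1
```

```bash
python3 - <<'E'
from h import *
s=arm.get_state();print(s["eef_pos"],s["force"],s["moment"])
v=np.array(json.load(open("v.json")));v[2]=.1
q=np.linalg.inv(np.array([[np.cos(.1),-np.sin(.1)],[np.sin(.1),np.cos(.1)]]))@(s["eef_pos"][:2]-v[:2]);print("lathe xy of TCP",q)
for n in("wrist","side","scene"):cv2.imwrite(f"pics/e_{n}.png",arm.grab_frame(n))
w=cv2.imread("pics/e_wrist.png")[140:340,120:440];a=cv2.resize(cv2.imread("pics/e_scene.png")[130:230,220:320],(400,400),interpolation=2);b=cv2.resize(cv2.imread("pics/e_side.png")[150:250,220:320],(400,400),interpolation=2)
o=np.zeros((600,800,3),np.uint8);o[:200,:320]=w;o[200:,:400]=a;o[200:,400:]=b;cv2.imwrite("pics/e.png",o)
E
```

```text
[0.5706 0.0842 0.1371] [ 0.3948 -7.1133 12.9725] [-2.4952 -0.0929 -0.0423]
lathe xy of TCP [-0.0584  0.0203]
```

View pics/e.png

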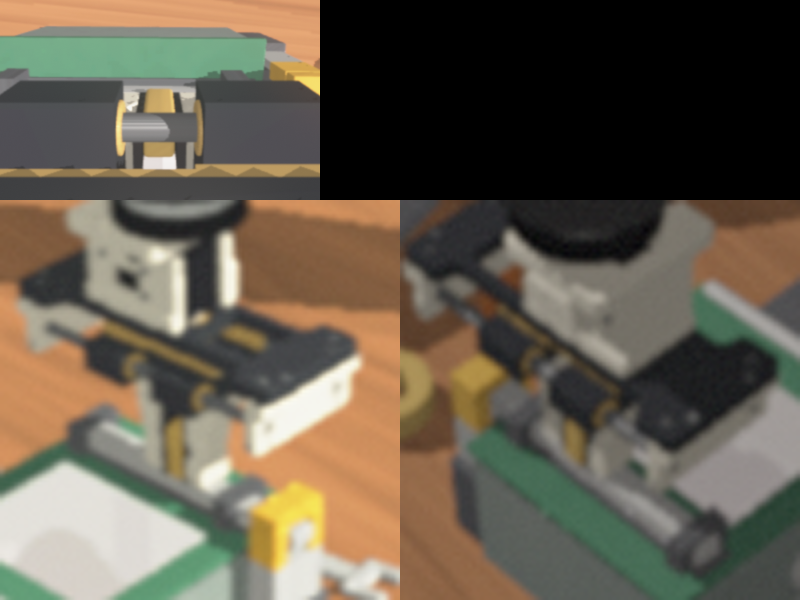

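The bolt nose is inside the yellow keeper (left (300,540)). From the guides in the wrist view, the tab is at +19.7 mm, which is home, and it came up against a hard end stop. Release and retract.

Call:
arm_command --series '[0, 0, 0, 0, -0.01, 0, 0.22, 0, 0, 0, 0, -0.01, 0, 0.22, 0, 0, 0, 0, -0.01, 0, 0.22, 0, 0, 0, 0, -0.01, -0.06, 0.22, 0, 0, 0, 0, -0.01, -0.15, 0.22, 0, 0, 0, 0, -0.01, -0.4, 0.22, 0, 0, 0, 0, -0.01, -0.8, 0.22, 0, 0, 0, 0, -0.01, -1, 0.22]'

```text
t: 14.5
eef_pos: [0.5725, 0.085, 0.2373]
ee_rot: [3.142, -0.028, -3.041]
force: [-0.0, 0.1, -0.2]
width: 0.0196
gripper_force: 0.0
```

```bash
python3 - <<'E'
from h import *
s=arm.get_state();print(s["t"],s["eef_pos"],s["force"],s["width"])
for n in("wrist","side","scene"):cv2.imwrite(f"pics/f_{n}.png",arm.grab_frame(n))
w=cv2.imread("pics/f_wrist.png")[140:340,120:440];a=cv2.resize(cv2.imread("pics/f_scene.png")[130:230,220:320],(400,400),interpolation=2);b=cv2.resize(cv2.imread("pics/f_side.png")[150:250,220:320],(400,400),interpolation=2)
o=np.zeros((600,800,3),np.uint8);o[:200,:320]=w;o[200:,:400]=a;o[200:,400:]=b;cv2.imwrite("pics/f.png",o)
E
```

```text
14.5 [0.5725 0.085  0.2373] [-0.0039  0.0541 -0.2319] 0.019591726371899126
```

View pics/f.png

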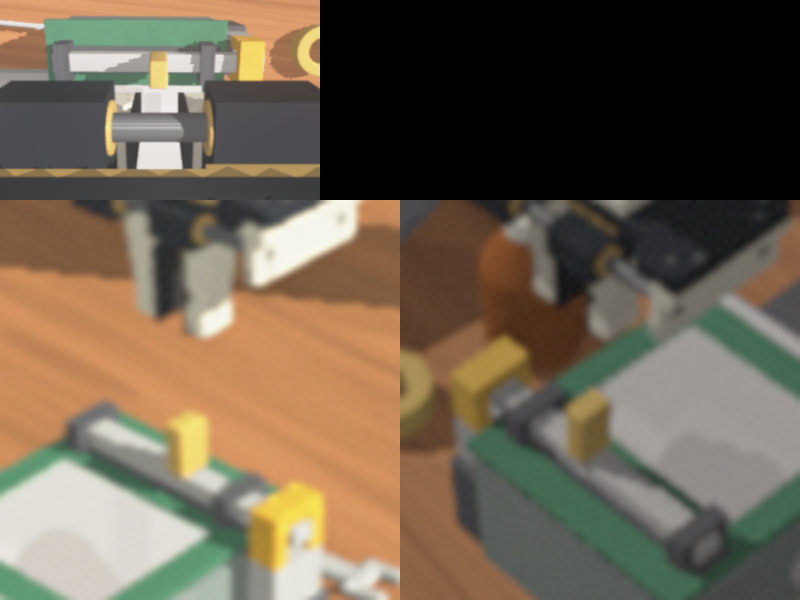

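The cover stays shut, and the bolt runs through the keeper. Measured against the guides at wrist-crop columns 62 and 207, the tab at 159 sits about +20 mm, which is home. Hand in.

```bash
python3 -c "from station import arm;print(arm.job_done())"
```

```text
the job is handed in; nothing more can be done
None
```

The belt cover is down on its stop, and the bolt is fully home under the yellow keeper. It stayed shut when I let go; I handed the job in after about 15 s of robot time, with no tools or other bench items touched.

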